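# Hang the hook bracket on its stud

## Robot

A 6-joint arm with a two-finger parallel gripper is mounted at the origin on a cart in front of the work surface, level with it; the furniture and walls round the work are solid. World frame = base frame: x ahead of the robot, y to its left, z up, the work surface at z = 0. Lengths are in m, angles in rad, forces in N, time in s.
With the tool pointing down it reaches from about 0.325 to 0.925 m from the base axis. Payload 3.1 kg.
Tool frame: the origin (TCP) lies on the centre line of the jaws, within the pads' length; the fingertips stand 17 mm ahead of it and the grasp point (between the pads) lies 2 mm behind it; z points along the fingers, y is the line along which they close (so a half turn about z gives the same grasp; the last joint's range is limited). The gripper opens to 85 mm and grips with 20 to 120 N. Pads are 22 mm wide; open, the fingers measure 114 mm over their backs; the gripper's body (76 mm by 85 mm) begins 54 mm behind the grasp point. The pads swing forward as they close: fully open they stand 13 mm farther back than shut.
Start: joints at [-0.112, 0.217, 1.613, -0, 1.311, -0.112], TCP at [0.625, 0, 0.248] pointing down, gripper open.
Joint ranges: [-2.75, 2.75], [-0.78, 2.1], [0.31, 2.55], [-1.13, 4.27], [0.13, 2.63], [-2.58, 2.58]. Speed limits (rad/s): [2.79, 2.79, 3.14, 3.14, 3.14, 3.14].

## Interface

Orientations are given as a 3x3 rotation matrix whose columns are the frame's x, y, z axes.
In Python, from station import manip gives the robot as it stands.
- The arm moves only by the tool jog_arm, never from a script. Its argument "targets" is a list that holds one entry, the list of rows, each a list of 7 numbers: the opening, from 0 (shut) to 1 (fully open), then the shift along the tool's x, y, z as a fraction of full scale, then the turn, a rotation vector about the tool's x, y, z as a fraction of full scale. In form: [[[hand, dx, dy, dz, rx, ry, rz], ...]]. A call has 1 to 20 rows; each row is the pose to reach, as a shift and turn from the pose commanded when the call began, along the tool's axes at that moment, turning the shorter way round; what a row does not reach only later rows make up. Full scale, the value 1, is 250 mm for a shift and 2 pi rad for a turn. A row lasts 1/10 s, in which the tool goes at most 50 mm and 8.59 degrees, less where a joint would pass 70% of its speed; a pose out of reach is approached as far as the arm can. A call with a number of a shift or a turn outside -1 to 1 is refused whole. A call with a gripper value outside its range is refused whole. The fingers move at their own pace and stop on an object; "force" is the grip in N (left out, the last holds). Time passes only in rows, so rows that repeat a pose let the fingers close. It gives the time, the measured TCP pose, the force, the opening and the grip force at its end, in the units of the state.
- manip.state(): the state, without advancing time (a new reading comes with each control period).
- manip.grab_frame(name): name is "scene" or "side" or "wrist"; returns the picture (400x640x3 uint8, red, green, blue); there is no depth.
- manip.calibration(name): a dict with "camera_matrix" (3x3 intrinsics, pixels), "k1" (the pictures are not rectified: a ray, as slopes to the right and down, at radius r is drawn at 1 + k1 r^2 times it, then the intrinsics apply), "rvec" (rotation vector, rad) and "tvec" (3), from world to camera coordinates, as OpenCV has them; the wrist camera has in their place "tool_from_camera" (4x4, takes a point from camera to tool coordinates, whose origin is the TCP and whose axes are the flange's). Camera axes: x right, y down, z forward; pixel columns grow to the right and rows downward; lengths in m; the calibration is good to about 2 mm. A picture is of the moment at which its call begins: read the wrist's pose just before it. calibration takes no time and is no camera call.
- manip.hand_in(): hands the job in; it is judged then, once.
The state is a dict: "t": time; "q": joint angles; "dq": joint speeds; "joint_efforts": joint torques, N m; "tool_pos": TCP position; "ee_rot": TCP orientation; "force": force on the tool from outside, world axes, zero at the start; "wrist_torque": the same for the moment, N m; "width": finger opening in m; "finger_force": force on a finger pad.
Only numpy, scipy, OpenCV 4.12 (cv2) and the standard library are available. Lean on these libraries where they do the work, as an engineer would, in place of code of your own. Each camera call takes 0.05 s, during which the arm holds its last target. There are 200 camera calls.

## Task

Take the metal hook bracket that stands on the table and hang it on the headed stud of the wooden board: feel the large end of its keyhole over the stud head, press it in against the sprung disc, then slide it straight down until it is fully home, and let go. Work gently, hook towards you and upright, and leave the mug, the salt shaker and the spice jar alone.

Things in the scene. Friction and masses are not known exactly. Their poses are not given: they have to be found in the camera images.
- bracket: loose aluminium hook bracket, 0.2-0.35 kg, standing on the table: upright plate 80 mm wide (y), 100 tall (z), 5 thick (x -2.5 to +2.5 mm) with a keyhole, and an upturned hook in front (-x). Origin: middle of the plate's underside; z up, +x out of the plate's back, the side that goes to the board
- keyhole (a point): centre of the keyhole's large end, mid-thickness, on the bracket's y = 0, 52 mm above its underside; axes as the bracket's. The large end is 22 mm across; from it a slot 12 mm wide runs straight up and ends flat 76 mm above the underside
- hook_tip (a point): centre of the top of the hook's upright finger, on the bracket at x = -40, y = 0, z = 72 mm; axes as the bracket's. The finger is 14 mm (x) by 12 mm (y) and rises from a foot 12 mm wide, 10 high that joins it to the plate. Grip it across y from above, best 55 mm above the bracket's underside, level with the large hole
- stand: fixed upright wooden board, 180 mm wide, 18 thick, 182 tall, on a foot 200 mm wide, 18 high that reaches 35 mm in front. Origin: on the table under the middle of the board's front face; +x into the board, z up. A steel stud sticks out of the front along -x. Bracket and board (stud and disc included) must never press on each other with more than 30 N
- stud_line (a point): on the board's front face at the stud's height, 160 mm above the table, mid-board; axes as the stand's. Stud: shank 8 mm diameter; flat head 18 mm diameter, from 13 to 17 mm in front of the face. It is clamped in a level slot: its y is NOT measured, up to 30 mm either side of here; find it by sight or touch
- disc_line (a point): 10 mm in front of stud_line; axes as the stand's. Here, behind the stud head, lies at rest the front of a flat disc 40 mm in diameter on the shank, sprung towards the head (and sideways where the stud is). It yields from about 2 N to 7 N over 6 mm, then is rigid. The plate must push it back over 2 mm to get behind the head
- home (a point): on the board's front face, 88 mm above the table, mid-board: the height of the bracket's underside when it hangs fully home, the slot's flat end resting on the shank. This is 20 mm lower than when the large hole is centred on the stud. The spring's friction holds the plate up, so it must be pushed down to the stop
- mug: green and white mug, 78 mm in diameter, 101 mm tall, standing loose on the right; origin at the middle of its underside; leave it alone
- salt: salt shaker with a grey cap, 44 mm in diameter, 90 mm tall, standing loose on the left; origin at the middle of its underside; leave it alone
- spice: spice jar with a black cap, 41 mm in diameter, 105 mm tall, standing loose on the left; origin at the middle of its underside; leave it alone
Not all that is in view belongs to the job. Several things have the shape of the bracket; the one meant has the colours described above.

How it is judged:
By the outcome, as a careful person would: the job done as asked, in the order asked, and still so for the second after the job is handed in, with the robot touching nothing.
It also fails if it takes over 58 s, if anything falls off the work surface, if the arm or the gripper's body presses on something with over 40 N, if the wrist force passes 120 N, or if a joint passes its speed limit or range.

## Working session

There is one attempt and no reset: what is moved stays moved. The work goes in short steps, Python scripts to look and compute and a tool call to move; the robot and the scene stay as the last step left them, time stands still between calls to the robot, and variables do not carry over. Pictures are saved under pics/ and viewed, at most 11 in all, crops included, and the job is handed in when it is done.

Besides the shell and the picture viewer there is one more tool, called as name([rows], argument=value, ...), one row to a line, values as JSON. jog_arm: Moves the arm, as the interface text tells. Shift numbers are shares of 250 mm and turn numbers shares of 2 pi rad, none past 1 either way. Its arguments: {"type":"object","properties":{"targets":{"type":"array","items":{"type":"array","items":{"type":"array","items":{"type":"number","minimum":-1,"maximum":1}}}},"force":{"type":"number"}},"required":["targets"]}

```bash
mkdir -p pics; ls; python3 - <<'E'
from station import manip
import cv2,numpy as np
for n in("scene","side"):
    cv2.imwrite(f"pics/{n}0.png",manip.grab_frame(n)[:,:,::-1])
for n in("scene","side","wrist"):print(n,manip.calibration(n))
print(manip.state())
E
```

```text
pics
scene {'camera_matrix': array([[407.34508888,   0.        , 317.65927537],
       [  0.        , 407.34508888, 194.87394198],
       [  0.        ,   0.        ,   1.        ]]), 'k1': -0.08302870405418622, 'rvec': array([ 0.70443147, -2.57193136,  1.14846526]), 'tvec': array([0.43494986, 0.29071147, 1.16338406])}
side {'camera_matrix': array([[363.86918677,   0.        , 317.69039669],
       [  0.        , 363.86918677, 201.69526937],
       [  0.        ,   0.        ,   1.        ]]), 'k1': -0.06424247333192067, 'rvec': array([ 2.19909974, -0.05407902,  0.05425302]), 'tvec': array([-0.51684177,  0.07033815,  1.1075303 ])}
wrist {'camera_matrix': array([[305.90605075,   0.        , 316.7477621 ],
       [  0.        , 305.90605075, 199.16157609],
       [  0.        ,   0.        ,   1.        ]]), 'k1': -0.023929063406086016, 'tool_from_camera': array([[-5.20872039e-04, -9.62508729e-01, -2.71250209e-01,
         6.82057937e-02],
       [ 9.99999601e-01, -3.04398929e-04, -8.40129142e-04,
         5.81701552e-04],
       [ 7.26063360e-04, -2.71250538e-01,  9.62508503e-01,
    
[... 231 characters left out ...]
7530e-01]), 'dq': array([-8.24760328e-04,  1.47739974e-03, -4.50362330e-03,  4.28470697e-05,
        1.68089244e-03,  1.45822281e-03]), 'joint_efforts': array([-3.89421966e-04, -3.98076224e+01, -3.04969239e+01, -1.69335931e-04,
        4.17826959e-03,  6.71974954e-05]), 'tool_pos': array([6.24314381e-01, 9.08022911e-05, 2.47081430e-01]), 'ee_rot': array([[ 3.86310307e-05,  9.99997725e-01, -2.13269930e-03],
       [ 9.99999970e-01, -3.81124419e-05,  2.43200884e-04],
       [ 2.43119048e-04, -2.13270863e-03, -9.99997696e-01]]), 'force': array([0.1864122 , 0.64249165, 0.06163506]), 'wrist_torque': array([ 0.03310435, -0.01137499, -0.00574706]), 'finger_force': 0.0, 'width': 0.08545452614910706}
```

View pics/scene0.png

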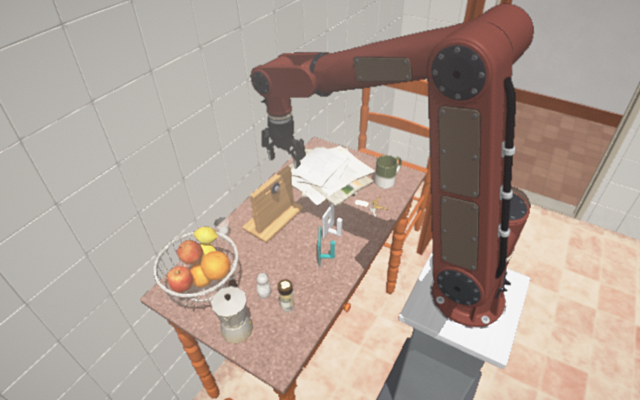

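View pics/side0.png

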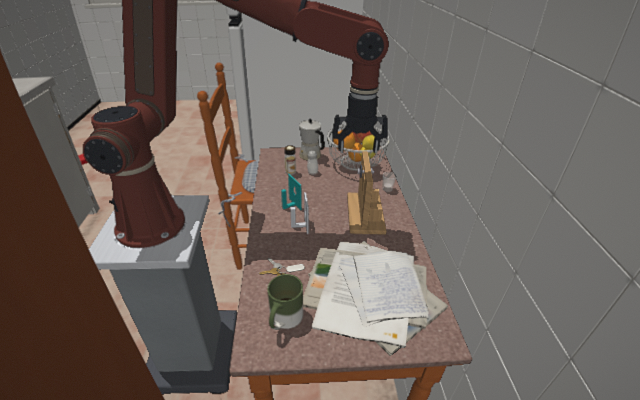

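The scene view shows two bracket shapes. One is teal, near scene (325,248) and side (291,195). The other is bare grey metal, near scene (332,222) and side (302,213). The grey one fits "metal/aluminium", so I'll confirm it in an enlarged crop.

```bash
python3 - <<'E'
import cv2,numpy as np
a=cv2.imread("pics/scene0.png")[155:275,235:385]; b=cv2.imread("pics/side0.png")[145:245,270:395]
a=cv2.resize(a,(400,320),interpolation=cv2.INTER_CUBIC)
b=cv2.resize(b,(400,320),interpolation=cv2.INTER_CUBIC)
cv2.imwrite("pics/crop1.png",np.hstack([a,b]))
E
```

```text
(no output)
```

View pics/crop1.png

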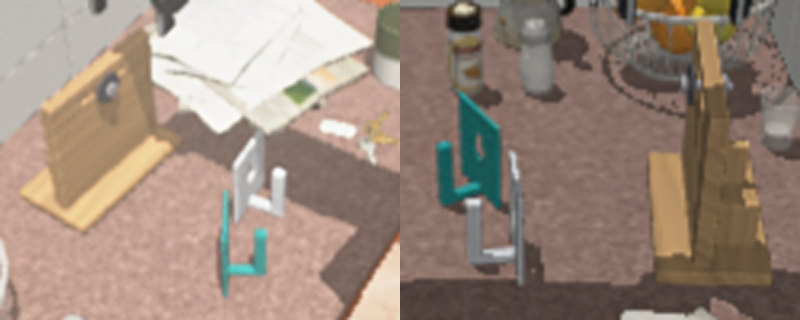

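The crop confirms it: the grey metal bracket has its finger top at about scene (339.6,218.7) and side (292.8,208.4). The teal one beside it is a decoy. The stud disc is at scene (275,188).

```bash
cat > h.py <<'E'
import cv2,numpy as np
from station import manip
def ray(n,uv,T=None):
    c=manip.calibration(n);K=c["camera_matrix"]
    p=cv2.undistortPoints(np.array([[uv]],float),K,np.array([c["k1"],0,0,0,0.]))[0,0]
    d=np.array([p[0],p[1],1.])
    if T is None:
        R=cv2.Rodrigues(c["rvec"])[0];return -R.T@c["tvec"],R.T@d
    M=T@c["tool_from_camera"];return M[:3,3],M[:3,:3]@d
def plane(n,uv,z,T=None):
    o,d=ray(n,uv,T);return o+d*(z-o[2])/d[2]
def tri(r):
    A=0;b=0
    for o,d in r:
        d=d/np.linalg.norm(d);P=np.eye(3)-np.outer(d,d);A=A+P;b=b+P@o
    x=np.linalg.solve(A,b)
    return x,[round(float(np.linalg.norm(np.cross(x-o,d/np.linalg.norm(d))))*1e3,1) for o,d in r]
def T(s):
    M=np.eye(4);M[:3,:3]=s["ee_rot"];M[:3,3]=s["tool_pos"];return M
def proj(n,P,Tm=None):
    c=manip.calibration(n);P=np.atleast_2d(np.array(P,float));k=np.array([c["k1"],0,0,0,0.])
    if Tm is None: r,t=c["rvec"],c["tvec"]
    else:
        M=np.linalg.inv(Tm@c["tool_from_camera"]);r,t=cv2.Rodrigues(M[:3,:3])[0],M[:3,3]
    return cv2.projectPoints(P,r,t,c["camera_matrix"],k)[0][:,0]
E
python3 - <<'E'
from h import *
np.set_printoptions(precision=4,suppress=True)
print("tip",tri([ray("scene",(339.6,218.7)),ray("side",(292.8,208.4))]),plane("scene",(339.6,218.7),.072),plane("side",(292.8,208.4),.072))
print("stud",tri([ray("scene",(275.1,188.4)),ray("side",(359.7,171.6))]),plane("scene",(275.1,188.4),.16))
for n,uv,z in(("boardR",(291.2,167.4),.182),("boardL",(251.9,195.5),.182),("footFL",(266.9,241.2),.018),("footFR",(302.5,207.5),.018),("plateR",(333.6,204.5),.1),("plateL",(323.5,215.7),.1)):
    print(n,plane("scene",uv,z))
E
```

```text
tip (array([ 0.441 , -0.0266,  0.0713]), [0.6, 0.6]) [ 0.44  -0.026  0.072] [ 0.4415 -0.0273  0.072 ]
stud (array([0.6421, 0.0336, 0.1581]), [0.3, 0.3]) [0.641  0.0352 0.16  ]
boardR [ 0.6401 -0.0574  0.182 ]
boardL [0.6664 0.1174 0.182 ]
footFL [0.6188 0.1337 0.018 ]
footFR [ 0.6048 -0.0575  0.018 ]
plateR [ 0.475  -0.0483  0.1   ]
plateL [0.477  0.0124 0.1   ]
```

jog_arm([
  [[1, 0, -0.1, -0.29, 0, 0, -0.02], [1, -0.05, -0.3, -0.29, 0, 0, -0.05], [1, -0.1, -0.5, -0.29, 0, 0, -0.07], [1, -0.1, -0.65, -0.29, 0, 0, -0.1], [1, -0.1, -0.74, -0.29, 0, 0, -0.12], [1, -0.1, -0.74, -0.29, 0, 0, -0.15], [1, -0.1, -0.74, -0.29, 0, 0, -0.17], [1, -0.1, -0.74, -0.29, 0, 0, -0.2], [1, -0.1, -0.74, -0.29, 0, 0, -0.22], [1, -0.1, -0.74, -0.29, 0, 0, -0.25], [1, -0.1, -0.74, -0.29, 0, 0, -0.25], [1, -0.1, -0.74, -0.29, 0, 0, -0.25], [1, -0.1, -0.74, -0.29, 0, 0, -0.25]],
])

```text
t: 1.4
tool_pos: [0.4398, -0.0249, 0.3204]
ee_rot: [[-1.0, 0.002, -0.001], [0.002, 1.0, 0.0], [0.001, 0.0, -1.0]]
force: [0.1, -0.3, -0.0]
width: 0.085
finger_force: 0.0
```

```bash
python3 - <<'E'
from h import *
s=manip.state();print(s["t"],s["tool_pos"],s["ee_rot"],s["q"])
im=manip.grab_frame("wrist");cv2.imwrite("pics/w1.png",im[:,:,::-1])
np.save("T1.npy",T(s))
E
```

```text
1.4 [ 0.43976    -0.02494213  0.3204292 ] [[-9.99997526e-01  2.10104714e-03 -7.30650549e-04]
 [ 2.10094734e-03  9.99997784e-01  1.37335585e-04]
 [ 7.30937478e-04  1.35800186e-04 -9.99999724e-01]] [-2.16240940e-01 -2.47624652e-01  1.93729633e+00 -2.27897860e-05
  1.45266408e+00 -1.78493357e+00]
```

View pics/w1.png

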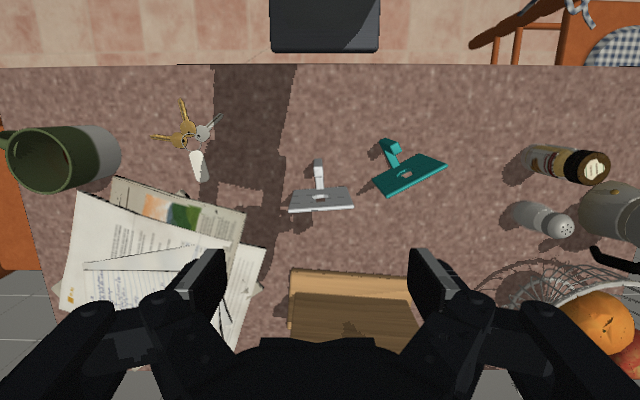

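The wrist view shows the grey bracket at (319,190), with its finger top at about (319,163) and plate top edge from (289,212) to (354,207). The teal decoy is at (410,172), and the stand foot's front edge runs from (291,268) to (413,278). I'll enlarge that area to read the yaws.

```bash
python3 - <<'E'
import cv2
a=cv2.imread("pics/w1.png")[145:295,275:435]
cv2.imwrite("pics/w1c.png",cv2.resize(a,None,fx=4,fy=4,interpolation=cv2.INTER_CUBIC))
E
```

```text
(no output)
```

View pics/w1c.png

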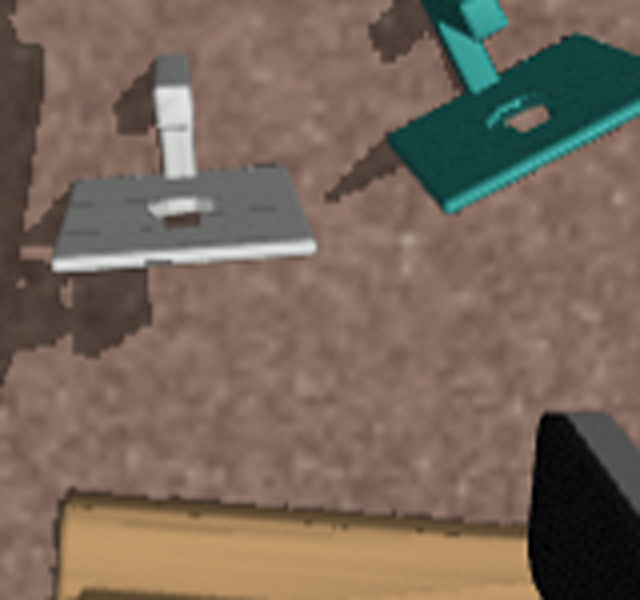

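```bash
python3 - <<'E'
from h import *
np.set_printoptions(precision=4,suppress=True)
M=np.load("T1.npy")
def c(x,y,z): return plane("wrist",(275+x/4-.4,145+y/4-.4),z,M)
print("tip",c(175,106,.072),c(157,106,.072),c(192,106,.072))
a,b=c(53,271,.1),c(317,253,.1);print("plate back",a,b,(a+b)/2,np.linalg.norm(b-a),np.degrees(np.arctan2(-(b-a)[0],(b-a)[1])))
a,b=c(58,258,.1),c(312,240,.1);print("plate front",a,b,(a+b)/2,np.linalg.norm(b-a),np.degrees(np.arctan2(-(b-a)[0],(b-a)[1])))
a,b=c(65,501,.018),c(530,531,.018);print("foot",a,b,np.degrees(np.arctan2(-(b-a)[0],(b-a)[1])))
# check vs scene/side: board corners
E
```

```text
tip [ 0.4407 -0.0233  0.072 ] [ 0.4407 -0.0289  0.072 ] [ 0.4407 -0.018   0.072 ]
plate back [ 0.4851 -0.0599  0.1   ] [0.4798 0.0186 0.1   ] [ 0.4825 -0.0207  0.1   ] 0.07863163404711343 3.9109904322632203
plate front [ 0.4811 -0.0583  0.1   ] [0.4757 0.017  0.1   ] [ 0.4784 -0.0207  0.1   ] 0.07543561913591089 4.060288598836462
foot [ 0.6064 -0.066   0.018 ] [0.6204 0.1166 0.018 ] -4.401731215102392
```

jog_arm([
  [[1, -0.2, 0.05, 0.05, 0, 0, 0], [1, -0.4, 0.1, 0.1, 0, 0, 0], [1, -0.6, 0.15, 0.15, 0, 0, 0], [1, -0.8, 0.2, 0.2, 0, 0, 0], [1, -1, 0.24, 0.24, 0, 0, 0], [1, -1, 0.24, 0.24, 0, 0, 0], [1, -1, 0.24, 0.24, 0, 0, 0], [1, -1, 0.24, 0.24, 0, 0, 0]],
])

```text
t: 2.25
tool_pos: [0.6896, 0.035, 0.2602]
ee_rot: [[-1.0, 0.0, -0.002], [0.0, 1.0, -0.0], [0.002, -0.0, -1.0]]
force: [0.4, 0.3, -0.4]
width: 0.0856
finger_force: 0.0
```

```bash
python3 - <<'E'
from h import *
s=manip.state()
im=manip.grab_frame("wrist");cv2.imwrite("pics/w2.png",im[:,:,::-1])
np.save("T2.npy",T(s))
c=im[60:260,190:450,::-1];cv2.imwrite("pics/w2c.png",cv2.resize(c,None,fx=3,fy=3,interpolation=cv2.INTER_CUBIC))
E
```

```text
(no output)
```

View pics/w2c.png

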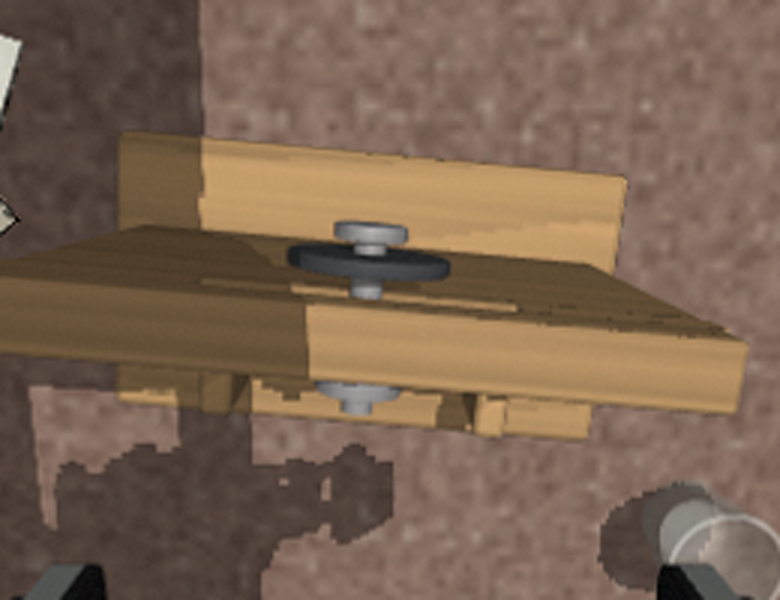

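```bash
python3 - <<'E'
from h import *
np.set_printoptions(precision=4,suppress=True)
M=np.load("T2.npy")
def c(x,y,z): return plane("wrist",(190+x/3-.33,60+y/3-.33),z,M)
yaw=lambda a,b:np.degrees(np.arctan2(-(b-a)[0],(b-a)[1]))
a,b=c(5,278,.182),c(745,344,.182);print("boardtop",a,b,yaw(a,b),np.linalg.norm(b-a))
a,b=c(122,132,.018),c(628,178,.018);m=(a+b)/2;print("foot",a,b,m,yaw(a,b),np.linalg.norm(b-a))
w=np.radians(-4.5);X=np.array([np.cos(w),np.sin(w),0]);Y=np.array([-np.sin(w),np.cos(w),0])
F=m+.035*X
e=c(745,344,.182)-.09*Y
print("face mid from foot",F,"from board top R corner",e)
for n,l,r in(("head",(334,236),(408,240)),("disc",(288,256),(449,268))):
    l,r=c(*l,.16),c(*r,.16);p=(l+r)/2;print(n,p,np.linalg.norm(r-l),"stand xy",(p-e)@X,(p-e)@Y)
E
```

```text
boardtop [ 0.646  -0.0493  0.182 ] [0.6611 0.1169 0.182 ] -5.202141081092178 0.16687281989124847
foot [ 0.6101 -0.065   0.018 ] [0.6275 0.1308 0.018 ] [0.6188 0.0329 0.018 ] -5.075458737647813 0.1965193241390279
face mid from foot [0.6537 0.0302 0.018 ] from board top R corner [0.6541 0.0272 0.182 ]
head [0.6392 0.032  0.16  ] 0.01798699408464194 stand xy -0.015162532652006861 0.0035803306285081093
disc [0.645  0.0314 0.16  ] 0.03945281122738905 stand xy -0.009353302069737718 0.0034310957681602415
```

The view shows the stud head at crop (371,236), the disc at (368,262) and the board's front top edge from (5,278) to (745,344). That gives a stand yaw of about -5° and a head centre near (0.639, 0.032). Next I'll grasp the bracket, whose finger is at (0.4407,-0.0236) with yaw +4°.

jog_arm([
  [[0.5, 0.2, -0.05, 0, 0, 0, -0.005], [0.5, 0.4, -0.1, 0, 0, 0, -0.011], [0.5, 0.6, -0.15, 0, 0, 0, -0.011], [0.5, 0.8, -0.2, 0.1, 0, 0, -0.011], [0.5, 0.996, -0.234, 0.2, 0, 0, -0.011], [0.5, 0.996, -0.234, 0.35, 0, 0, -0.011], [0.5, 0.996, -0.234, 0.5, 0, 0, -0.011], [0.5, 0.996, -0.234, 0.62, 0, 0, -0.011], [0.5, 0.996, -0.234, 0.73, 0, 0, -0.011], [0.5, 0.996, -0.234, 0.8, 0, 0, -0.011], [0.5, 0.996, -0.234, 0.829, 0, 0, -0.011], [0.5, 0.996, -0.234, 0.829, 0, 0, -0.011], [0.5, 0.996, -0.234, 0.829, 0, 0, -0.011]],
], force=60)

```text
t: 3.6
tool_pos: [0.4418, -0.0238, 0.0549]
ee_rot: [[-0.998, -0.069, 0.002], [-0.069, 0.998, -0.001], [-0.002, -0.001, -1.0]]
force: [-0.9, 0.2, 0.3]
width: 0.0428
finger_force: 0.0
```

```bash
python3 - <<'E'
from h import *
s=manip.state();print(s["tool_pos"],s["ee_rot"],s["force"],s["width"])
im=manip.grab_frame("wrist")[:,:,::-1]; sc=manip.grab_frame("scene")[150:290,250:420,::-1]
cv2.imwrite("pics/g1.png",np.hstack([cv2.resize(im[100:400,160:480],(400,375)),cv2.resize(sc,(400,375),interpolation=cv2.INTER_CUBIC)]))
E
```

```text
[ 0.44182293 -0.02375099  0.05490708] [[-9.97632521e-01 -6.87250135e-02  2.49491241e-03]
 [-6.87265436e-02  9.97635394e-01 -5.32744317e-04]
 [-2.45240006e-03 -7.02949762e-04 -9.99996746e-01]] [-0.87249944  0.16503089  0.31765313] 0.04282776807673115
```

View pics/g1.png

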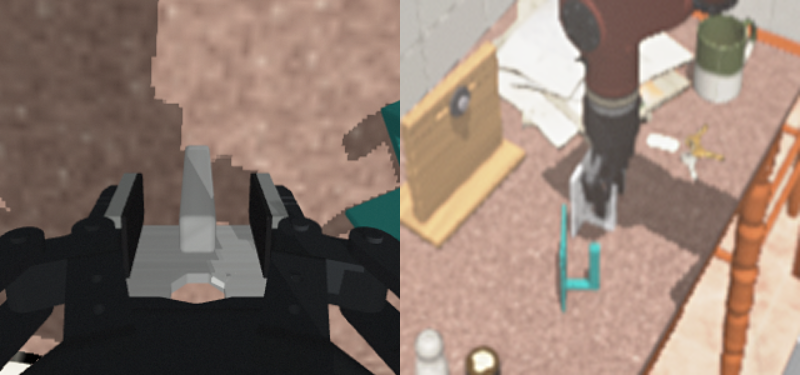

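The finger sits centred between the pads (finger 197, pads 141 and 255 in the crop), so I'll close on it.

jog_arm([
  [[0, 0, 0, 0, 0, 0, 0], [0, 0, 0, 0, 0, 0, 0], [0, 0, 0, 0, 0, 0, 0], [0, 0, 0, 0, 0, 0, 0], [0, 0, 0, 0, 0, 0, 0], [0, 0, 0, 0, 0, 0, 0], [0, 0, 0, 0, 0, 0, 0], [0, 0, 0, 0, 0, 0, 0]],
], force=60)

```text
t: 4.5
tool_pos: [0.4416, -0.0235, 0.0543]
ee_rot: [[-0.998, -0.069, 0.001], [-0.069, 0.998, -0.0], [-0.001, -0.0, -1.0]]
force: [-0.9, 1.3, 5.3]
width: 0.0107
finger_force: 58.9
```

```bash
python3 - <<'E'
from h import *
s=manip.state();print(s["tool_pos"],s["ee_rot"],s["force"],s["wrist_torque"],s["width"],s["finger_force"])
E
```

```text
[ 0.44162274 -0.02348942  0.05434891] [[-9.97605022e-01 -6.91637548e-02  7.71291992e-04]
 [-6.91637945e-02  9.97605317e-01 -2.48713997e-05]
 [-7.67724793e-04 -7.81573141e-05 -9.99999702e-01]] [-0.90775057  1.34735919  5.26237247] [ 0.16096551  0.18703511 -0.01701486] 0.01066273503597608 58.89827013015747
```

jog_arm([
  [[0, 0, 0, -0.03, 0, 0, 0], [0, 0, 0, -0.1, 0, 0, 0], [0, 0, 0, -0.22, 0, 0, 0], [0, 0, 0, -0.35, 0, 0, 0], [0, -0.05, 0.02, -0.432, 0, 0, 0], [0, -0.15, 0.06, -0.432, 0, 0, 0.01], [0, -0.27, 0.1, -0.432, 0, 0, 0.015], [0, -0.39, 0.15, -0.432, 0, 0, 0.02], [0, -0.5, 0.18, -0.432, 0, 0, 0.025], [0, -0.55, 0.2, -0.432, 0, 0, 0.025], [0, -0.571, 0.203, -0.432, 0, 0, 0.025], [0, -0.571, 0.203, -0.432, 0, 0, 0.025], [0, -0.571, 0.203, -0.432, 0, 0, 0.025], [0, -0.571, 0.203, -0.432, 0, 0, 0.025]],
])

```text
t: 5.9
tool_pos: [0.5787, 0.0366, 0.1613]
ee_rot: [[-0.996, 0.088, -0.001], [0.088, 0.996, -0.0], [0.001, -0.0, -1.0]]
force: [-0.5, 0.2, -1.8]
width: 0.0111
finger_force: 58.5
```

```bash
python3 - <<'E'
from h import *
s=manip.state();print(s["t"],s["tool_pos"],s["ee_rot"],s["force"],s["wrist_torque"],s["finger_force"])
im=manip.grab_frame("wrist")[:,:,::-1]; sc=manip.grab_frame("scene")[140:260,235:385,::-1]; sd=manip.grab_frame("side")[:,:,::-1]
for n,i in(("w3",im),("sd3",sd)):cv2.imwrite(f"pics/{n}.png",i)
cv2.imwrite("pics/p1.png",np.hstack([cv2.resize(im[150:400,200:440],(400,400),interpolation=cv2.INTER_CUBIC),cv2.resize(sd[130:240,290:400],(400,400),interpolation=cv2.INTER_CUBIC)]))
E
```

```text
5.9 [0.57869944 0.0366091  0.16125026] [[-9.96094984e-01  8.82773277e-02 -1.37712480e-03]
 [ 8.82775191e-02  9.96095916e-01 -7.87491684e-05]
 [ 1.36479662e-03 -2.00010812e-04 -9.99999049e-01]] [-0.54436799  0.229764   -1.79841579] [ 0.03667531  0.02371775 -0.00475594] 58.52548956871033
```

View pics/p1.png

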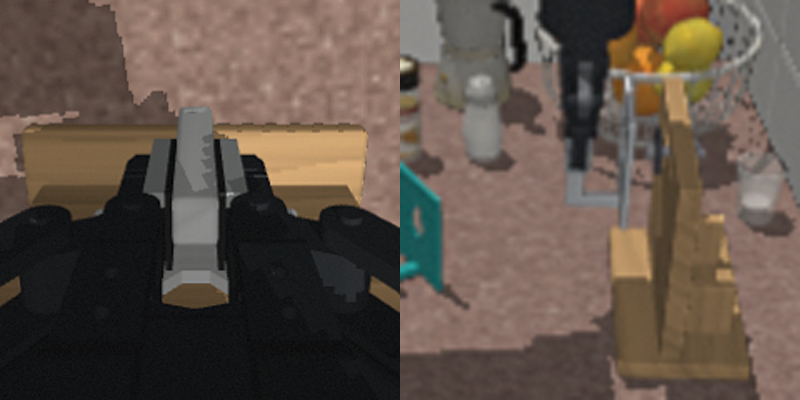

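The bracket is held upright with about 17 mm between the plate and the stud head. I'll advance slowly and watch the force.

jog_arm([
  [[0, -0.016, 0.003, -0.004, 0, 0, 0], [0, -0.032, 0.003, -0.004, 0, 0, 0], [0, -0.048, 0.003, -0.004, 0, 0, 0], [0, -0.048, 0.003, -0.004, 0, 0, 0], [0, -0.048, 0.003, -0.004, 0, 0, 0], [0, -0.048, 0.003, -0.004, 0, 0, 0]],
])

```text
t: 6.65
tool_pos: [0.5918, 0.0367, 0.1623]
ee_rot: [[-0.996, 0.088, -0.001], [0.088, 0.996, 0.0], [0.001, 0.0, -1.0]]
force: [-0.4, 0.0, -2.6]
width: 0.0113
finger_force: 58.5
```

jog_arm([
  [[0, -0.004, 0, 0, 0, 0, 0], [0, -0.008, 0, 0, 0, 0, 0], [0, -0.012, 0, 0, 0, 0, 0], [0, -0.016, 0, 0, 0, 0, 0], [0, -0.02, 0, 0, 0, 0, 0], [0, -0.02, 0, 0, 0, 0, 0], [0, -0.02, 0, 0, 0, 0, 0]],
])

```text
t: 7.35
tool_pos: [0.5969, 0.0363, 0.1625]
ee_rot: [[-0.996, 0.088, -0.0], [0.088, 0.996, 0.0], [0.0, 0.0, -1.0]]
force: [-0.3, 0.0, -2.4]
width: 0.0111
finger_force: 58.5
```

jog_arm([
  [[0, -0.004, 0, 0, 0, 0, 0], [0, -0.008, 0, 0, 0, 0, 0], [0, -0.012, 0, 0, 0, 0, 0], [0, -0.012, 0, 0, 0, 0, 0], [0, -0.012, 0, 0, 0, 0, 0]],
])

```text
t: 7.85
tool_pos: [0.5999, 0.036, 0.1626]
ee_rot: [[-0.996, 0.088, -0.0], [0.088, 0.996, 0.0], [0.0, 0.0, -1.0]]
force: [0.2, -0.1, -1.9]
width: 0.0109
finger_force: 58.5
```

jog_arm([
  [[0, -0.004, 0, 0, 0, 0, 0], [0, -0.008, 0, 0, 0, 0, 0], [0, -0.008, 0, 0, 0, 0, 0], [0, -0.008, 0, 0, 0, 0, 0]],
])

```text
t: 8.25
tool_pos: [0.6014, 0.0359, 0.1624]
ee_rot: [[-0.996, 0.088, -0.001], [0.088, 0.996, 0.0], [0.001, -0.0, -1.0]]
force: [-2.9, -0.1, -0.2]
width: 0.011
finger_force: 58.7
```

jog_arm([
  [[0, -0.002, 0, 0, 0, 0, 0], [0, -0.004, 0, 0, 0, 0, 0], [0, -0.004, 0, 0, 0, 0, 0], [0, -0.004, 0, 0, 0, 0, 0]],
])

```text
t: 8.65
tool_pos: [0.6025, 0.0358, 0.1623]
ee_rot: [[-0.996, 0.088, -0.001], [0.088, 0.996, 0.0], [0.001, 0.0, -1.0]]
force: [-3.4, 1.4, -1.5]
width: 0.0114
finger_force: 58.7
```

```bash
python3 - <<'E'
from h import *
np.set_printoptions(precision=4,suppress=True)
s=manip.state();print(s["tool_pos"],s["force"],s["wrist_torque"])
w=np.radians(-5);X=np.array([np.cos(w),np.sin(w),0]);Y=np.array([-np.sin(w),np.cos(w),0])
d=s["tool_pos"]-np.array([.639,.032,.16]);print(d@X,d@Y)
E
```

```text
[0.6025 0.0358 0.1623] [-3.4184  1.3551 -1.4859] [ 0.0608  0.5134 -0.0062]
-0.03666920547938051 0.0005950746821630316
```

The force stays soft (3.4 N, up 0.5 N per mm), so this is the sprung disc and not the head. I'll press in further.

jog_arm([
  [[0, -0.004, 0, 0, 0, 0, 0], [0, -0.008, 0, 0, 0, 0, 0], [0, -0.008, 0, 0, 0, 0, 0], [0, -0.008, 0, 0, 0, 0, 0]],
])

```text
t: 9.05
tool_pos: [0.6044, 0.0356, 0.1624]
ee_rot: [[-0.996, 0.088, -0.001], [0.088, 0.996, 0.0], [0.001, 0.0, -1.0]]
force: [-4.8, 0.1, -0.5]
width: 0.011
finger_force: 58.7
```

```bash
python3 - <<'E'
from h import *
np.set_printoptions(precision=4,suppress=True)
s=manip.state();print(s["tool_pos"],s["force"],s["wrist_torque"])
sd=manip.grab_frame("side")[120:220,320:400,::-1];sc=manip.grab_frame("scene")[150:250,240:340,::-1]
cv2.imwrite("pics/p2.png",np.hstack([cv2.resize(sd,(400,500),interpolation=cv2.INTER_CUBIC),cv2.resize(sc,(400,500),interpolation=cv2.INTER_CUBIC)]))
E
```

```text
[0.6044 0.0356 0.1624] [-4.7974  0.1447 -0.4783] [-0.0143  0.7704 -0.081 ]
```

View pics/p2.png

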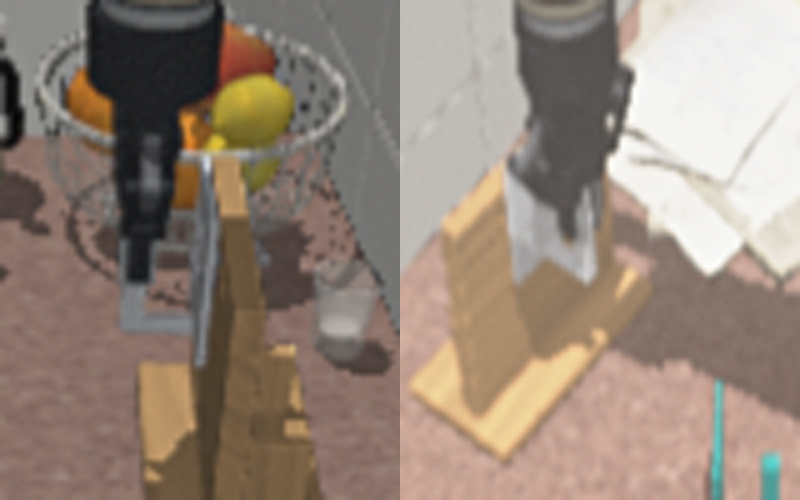

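The pictures show the plate parallel to the board and about 6 mm off it, pressed in around the head. I'll press 0.7 mm more and begin sliding down.

jog_arm([
  [[0, -0.003, 0, 0, 0, 0, 0], [0, -0.003, 0, 0, 0, 0, 0], [0, -0.003, 0, 0.004, 0, 0, 0], [0, -0.003, 0, 0.008, 0, 0, 0], [0, -0.003, 0, 0.012, 0, 0, 0], [0, -0.003, 0, 0.016, 0, 0, 0], [0, -0.003, 0, 0.016, 0, 0, 0], [0, -0.003, 0, 0.016, 0, 0, 0]],
])

```text
t: 9.95
tool_pos: [0.605, 0.0356, 0.1584]
ee_rot: [[-0.996, 0.088, -0.002], [0.088, 0.996, 0.0], [0.002, -0.0, -1.0]]
force: [-5.7, 0.6, 0.5]
width: 0.0114
finger_force: 58.8
```

```bash
python3 - <<'E'
from h import *
np.set_printoptions(precision=4,suppress=True)
s=manip.state();print(s["tool_pos"],s["force"],s["wrist_torque"])
E
```

```text
[0.605  0.0356 0.1584] [-5.6589  0.6431  0.47  ] [ 0.0544  0.7831 -0.0291]
```

jog_arm([
  [[0, 0, 0, 0.004, 0, 0, 0], [0, 0, 0, 0.008, 0, 0, 0], [0, 0, 0, 0.012, 0, 0, 0], [0, 0, 0, 0.016, 0, 0, 0], [0, 0, 0, 0.02, 0, 0, 0], [0, 0, 0, 0.024, 0, 0, 0], [0, 0, 0, 0.024, 0, 0, 0]],
])

```text
t: 10.65
tool_pos: [0.605, 0.0356, 0.1524]
ee_rot: [[-0.996, 0.088, -0.002], [0.088, 0.996, 0.0], [0.002, -0.0, -1.0]]
force: [-6.1, 2.0, -0.5]
width: 0.0111
finger_force: 58.8
```

jog_arm([
  [[0, 0, 0, 0.004, 0, 0, 0], [0, 0, 0, 0.008, 0, 0, 0], [0, 0, 0, 0.012, 0, 0, 0], [0, 0, 0, 0.016, 0, 0, 0], [0, 0, 0, 0.02, 0, 0, 0], [0, 0, 0, 0.024, 0, 0, 0], [0, 0, 0, 0.024, 0, 0, 0]],
])

```text
t: 11.35
tool_pos: [0.6051, 0.0356, 0.1464]
ee_rot: [[-0.996, 0.088, -0.002], [0.088, 0.996, 0.0], [0.002, 0.0, -1.0]]
force: [-6.4, 0.8, -1.0]
width: 0.0111
finger_force: 58.9
```

```bash
python3 - <<'E'
from h import *
np.set_printoptions(precision=4,suppress=True)
s=manip.state();print(s["tool_pos"],s["force"],s["wrist_torque"])
E
```

```text
[0.6051 0.0356 0.1464] [-6.4029  0.8272 -0.9746] [0.0631 0.7788 0.0002]
```

jog_arm([
  [[0, 0, 0, 0.004, 0, 0, 0], [0, 0, 0, 0.008, 0, 0, 0], [0, 0, 0, 0.012, 0, 0, 0], [0, 0, 0, 0.012, 0, 0, 0]],
])

```text
t: 11.75
tool_pos: [0.6051, 0.0356, 0.1434]
ee_rot: [[-0.996, 0.088, -0.002], [0.088, 0.996, 0.0], [0.002, -0.0, -1.0]]
force: [-5.5, 0.2, -0.6]
width: 0.011
finger_force: 58.9
```

jog_arm([
  [[0, 0, 0, 0.002, 0, 0, 0], [0, 0, 0, 0.004, 0, 0, 0], [0, 0, 0, 0.004, 0, 0, 0]],
])

```text
t: 12.05
tool_pos: [0.6052, 0.0356, 0.1426]
ee_rot: [[-0.996, 0.088, -0.001], [0.088, 0.996, 0.0], [0.001, 0.0, -1.0]]
force: [-5.8, 0.9, 1.0]
width: 0.0111
finger_force: 58.9
```

jog_arm([
  [[0, 0, 0, 0.002, 0, 0, 0], [0, 0, 0, 0.002, 0, 0, 0], [0, 0, 0, 0.002, 0, 0, 0]],
])

```text
t: 12.35
tool_pos: [0.6053, 0.0356, 0.1423]
ee_rot: [[-0.996, 0.088, -0.001], [0.088, 0.996, 0.0], [0.001, 0.0, -1.0]]
force: [-5.8, 1.0, 1.2]
width: 0.0109
finger_force: 59.0
```

jog_arm([
  [[0, 0, 0, 0.002, 0, 0, 0], [0, 0, 0, 0.003, 0, 0, 0], [0, 0, 0, 0.003, 0, 0, 0]],
])

```text
t: 12.65
tool_pos: [0.6053, 0.0356, 0.1421]
ee_rot: [[-0.996, 0.088, -0.001], [0.088, 0.996, 0.0], [0.001, -0.0, -1.0]]
force: [-7.3, 0.1, 3.2]
width: 0.0114
finger_force: 59.2
```

jog_arm([
  [[0, 0, 0, 0.002, 0, 0, 0], [0, 0, 0, 0.003, 0, 0, 0], [0, 0, 0, 0.003, 0, 0, 0]],
])

```text
t: 12.95
tool_pos: [0.6054, 0.0356, 0.1419]
ee_rot: [[-0.996, 0.088, -0.001], [0.088, 0.996, -0.0], [0.001, -0.0, -1.0]]
force: [-8.5, 0.6, 4.6]
width: 0.0111
finger_force: 59.5
```

The stop is felt: upward force is climbing while z holds at 0.142, which puts the underside at about 0.088. I'll push down slightly more, ease back so the plate seats against the head, then open.

jog_arm([
  [[0, 0, 0, 0.004, 0, 0, 0], [0, 0.004, 0, 0.005, 0, 0, 0], [0, 0.007, 0, 0.006, 0, 0, 0], [0, 0.007, 0, 0.006, 0, 0, 0], [0, 0.007, 0, 0.006, 0, 0, 0]],
])

```text
t: 13.45
tool_pos: [0.6054, 0.0356, 0.1416]
ee_rot: [[-0.996, 0.088, 0.004], [0.088, 0.996, -0.0], [-0.004, 0.0, -1.0]]
force: [-6.6, 0.3, 5.6]
width: 0.0112
finger_force: 59.8
```

```bash
python3 - <<'E'
from h import *
np.set_printoptions(precision=4,suppress=True)
s=manip.state();print(s["tool_pos"],s["force"],s["wrist_torque"])
E
```

```text
[0.6054 0.0356 0.1416] [-6.5752  0.2568  5.6131] [ 0.0506  0.649  -0.0558]
```

jog_arm([
  [[0.1, 0, 0, 0, 0, 0, 0], [0.2, 0, 0, 0, 0, 0, 0], [0.35, 0, 0, 0, 0, 0, 0], [0.5, 0, 0, 0, 0, 0, 0], [0.5, 0, 0, 0, 0, 0, 0], [0.5, 0, 0, 0, 0, 0, 0], [0.5, 0, 0, 0, 0, 0, 0]],
])

```text
t: 14.15
tool_pos: [0.6039, 0.0356, 0.1389]
ee_rot: [[-0.996, 0.088, 0.0], [0.088, 0.996, -0.0], [-0.0, -0.0, -1.0]]
force: [0.4, 0.2, -0.1]
width: 0.0426
finger_force: 0.0
```

```bash
python3 - <<'E'
from h import *
np.set_printoptions(precision=4,suppress=True)
s=manip.state();print(s["tool_pos"],s["ee_rot"],s["force"],s["wrist_torque"],s["width"])
im=manip.grab_frame("wrist")[150:400,200:440,::-1];sd=manip.grab_frame("side")[120:220,320:400,::-1]
cv2.imwrite("pics/r1.png",np.hstack([cv2.resize(sd,(400,500),interpolation=cv2.INTER_CUBIC),cv2.resize(im,(400,500),interpolation=cv2.INTER_CUBIC)]))
E
```

```text
[0.6039 0.0356 0.1389] [[-0.9961  0.0879  0.0001]
 [ 0.0879  0.9961 -0.    ]
 [-0.0001 -0.     -1.    ]] [ 0.3651  0.1736 -0.1189] [-0.0336  0.0412 -0.012 ] 0.04258603415370249
```

View pics/r1.png

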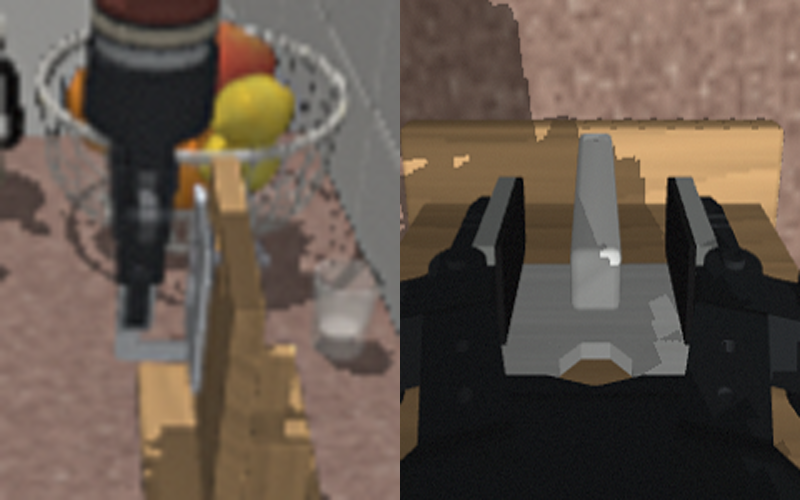

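The bracket hangs free, with the pads clear on both sides of the hook. I'll retreat straight up and check the height.

jog_arm([
  [[0.5, 0, 0, -0.04, 0, 0, 0], [0.5, 0, 0, -0.1, 0, 0, 0], [0.5, 0, 0, -0.2, 0, 0, 0], [0.5, 0, 0, -0.35, 0, 0, 0], [0.5, 0.1, 0, -0.5, 0, 0, 0], [0.5, 0.25, 0, -0.5, 0, 0, 0], [0.5, 0.4, 0, -0.5, 0, 0, 0], [0.5, 0.4, 0, -0.5, 0, 0, 0], [0.5, 0.4, 0, -0.5, 0, 0, 0], [0.5, 0.4, 0, -0.5, 0, 0, 0]],
])

```text
t: 15.25
tool_pos: [0.5057, 0.0443, 0.2655]
ee_rot: [[-0.996, 0.088, 0.003], [0.088, 0.996, -0.0], [-0.003, 0.0, -1.0]]
force: [0.6, -0.2, -0.4]
width: 0.0424
finger_force: 0.0
```

```bash
python3 - <<'E'
from h import *
np.set_printoptions(precision=4,suppress=True)
s=manip.state();print(s["t"],s["tool_pos"],s["force"])
sc=manip.grab_frame("scene")[:,:,::-1];sd=manip.grab_frame("side")[:,:,::-1]
a=cv2.resize(sd[120:220,320:400],(400,500),interpolation=cv2.INTER_CUBIC);b=cv2.resize(sc[155:235,250:314],(400,500),interpolation=cv2.INTER_CUBIC)
# predicted pixels if fully home: bottom corners, tip, plate top corners
w=np.radians(-5);R=np.array([[np.cos(w),-np.sin(w),0],[np.sin(w),np.cos(w),0],[0,0,1]])
o=np.array([.639,.032,.088])+R@np.array([-.0003+.005-.0005,0,0])
for P in([-.0025,.04,0],[-.0025,-.04,0],[-.0025,.04,.1],[-.0025,-.04,.1],[-.04,0,.072]):
    p=o+R@np.array(P)
    u=proj("side",p)[0];cv2.circle(a,tuple(int(round(v)) for v in((u-[320,120]+.5)*5)),5,(0,0,255),1)
    u=proj("scene",p)[0];cv2.circle(b,tuple(int(round(v)) for v in((u-[250,155]+.5)*6.25)),5,(0,0,255),1)
cv2.imwrite("pics/f1.png",np.hstack([a,b]))
E
```

```text
15.25 [0.5057 0.0443 0.2655] [ 0.625  -0.1683 -0.4235]
```

View pics/f1.png

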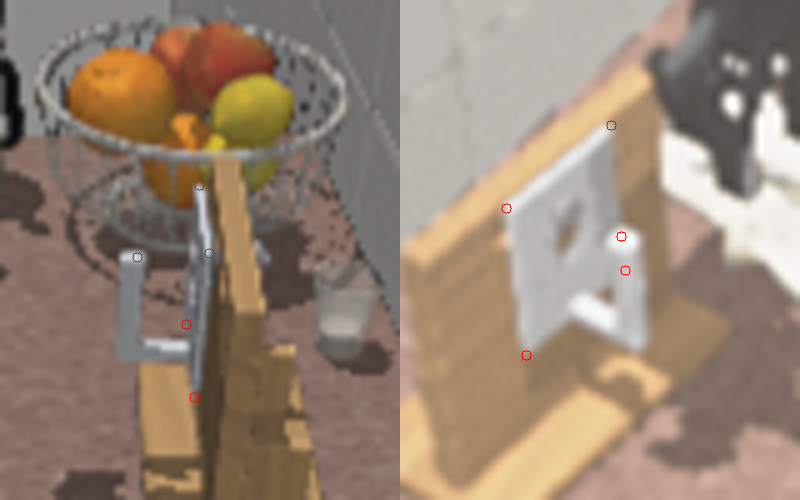

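The bracket hangs upright with the hook towards me. Its outline is within about a pixel of the predicted fully-home positions, and the firm stop was felt at the right height. I'll hand in.

```bash
python3 -c "
from station import manip
print(manip.hand_in())"
```

```text
the job is handed in; nothing more can be done
None
```

The metal bracket is hung on the stud and pushed down to a firm stop at the home height (underside about 88 mm above the table). It was released upright with its hook towards the robot, nothing else was touched, and the job was handed in at about 15 s; no verdict came back.

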